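Raise the bench light to its second stop and hold it over the glue-up

ROBOT

A 6-joint arm with a two-finger parallel gripper is mounted at the origin on the work surface. World frame = base frame: x ahead of the robot, y to its left, z up, the work surface at z = 0. Lengths are in m, angles in rad, forces in N, time in s.
With the tool pointing down it reaches from about 0.35 to 0.775 m from the base axis. Payload 7.3 kg.
Tool frame: the origin (TCP) lies between the finger pads, 19 mm behind the fingertips; this is the grasp point; z points along the fingers, y is the line along which they close (so a half turn about z gives the same grasp; the last joint's range is limited). The gripper opens to 92 mm and grips with 3 to 60 N. Pads are 19 mm wide; open, the fingers measure 130 mm over their backs; the gripper's body (75 mm by 190 mm) begins 47 mm behind the grasp point.
Start: joints at [1.129, 0.342, 1.524, -0, 1.275, -0.146], TCP at [0.153, 0.502, 0.246] pointing down, gripper open.
Joint ranges: [-2.53, 2.53], [-0.77, 2.02], [0.04, 2.7], [-1, 4.14], [0.28, 2.66], [-3.11, 3.11]. Speed limits (rad/s): [2.57, 2.57, 3.14, 3.14, 3.14, 3.14].

INTERFACE

Orientations are given as [roll, pitch, yaw] about the fixed x, y, z axes, in that order (R = Rz(yaw) Ry(pitch) Rx(roll)).
In Python, from cell import observe, cams, robot, models gives the robot as it stands.
- The arm moves only by the shell command python3 -m jog 'ROWS' [FORCE]. ROWS is JSON, a list of rows, each a list of 3 entries, a list of its own where there are three numbers: the shift along the tool's x, y, z each as a share of 0.4 m, from -1 to 1, then the turn about the tool's z as a share of pi rad, from -1 to 1, then the closure, from 0 (fully open) to 1 (shut). In form: [[[x, y, z], turn, jaw], ...]. A call has 1 to 12 rows; each row is the pose to reach, as a shift and turn from the pose commanded when the call began, along the tool's axes at that moment, turning the shorter way round; what a row does not reach only later rows make up. A row lasts 1/8 s, in which the tool goes at most 62.5 mm and 10.7 degrees, less where a joint would pass 70% of its speed; a pose out of reach is approached as far as the arm can. A call with a number of a shift or a turn outside -1 to 1 is refused whole. A call with a gripper value outside its range is refused whole. The fingers move at their own pace and stop on an object; FORCE is the grip in N (left out, the last holds). Time passes only in rows, so rows that repeat a pose let the fingers close. It gives the time, the measured TCP pose, the force, the opening and the grip force at its end, in the units of the state.
- observe(): the state, without advancing time (a new reading comes with each control period).
- cams.read_camera(name): name is "scene" or "top" or "wrist"; returns the picture (400x640x3 uint8, red, green, blue); there is no depth.
- cams.camera_model(name): a dict with "camera_matrix" (3x3 intrinsics, pixels), "pose" (4x4, takes a point from camera to world coordinates). Camera axes: x right, y down, z forward; pixel columns grow to the right and rows downward; lengths in m; the calibration is good to about 2 mm. A picture is of the moment at which its call begins: read the wrist's pose just before it. camera_model takes no time and is no camera call; for the wrist camera it gives the pose at the moment of the call.
- robot.hand_in(): hands the job in; it is judged then, once.
Trained networks look in the newest picture that a camera, given by its name, has taken for a name from the list of things; names that differ only in an ending like _2 or _b are one class to them, and where a whole thing is asked for, a point or a joint stands for the part that bears it (a point fixed in the world has none). Each returns a list of dicts, best first, with "confidence" (0 to 1); they miss things now and then, are a little off and sometimes report something else, mostly with a low value. They report only what shows in the picture. A call takes as long as a camera call.
- models.find_in(target, camera): "position" ([x, y, z] in m, in world coordinates, good to about 4 mm: the middle of the surface that is visible of it).
- models.pinpoint(target, camera): "position" ([x, y, z] in m, in world coordinates, good to about 4 mm: a listed point, or the origin of a listed thing).
The state is a dict: "time": time; "qpos": joint angles; "qvel": joint speeds; "joint_efforts": joint torques, N m; "tool_pos": TCP position; "tool_rot": TCP orientation; "contact_force": force on the tool from outside, world axes, zero at the start; "torque": the same for the moment, N m; "opening": finger opening in m; "grip_force": force on a finger pad.
Only numpy, scipy, OpenCV 4.12 (cv2) and the standard library are available. Lean on these libraries where they do the work, as an engineer would, in place of code of your own. Each camera call takes 0.05 s, during which the arm holds its last target. There are 200 camera calls.

TASK

Put the bench light over the small wooden box that is glued up in two bar clamps: take the light's black grip, squeeze its trigger fully in, and lift the lamp past the first stop to the second, topmost one. Only once it is right up there swing the lamp round until it hangs over the middle of the box, and finish holding it so, trigger still squeezed in, because I shall lock it and inspect the joints. Do not disturb the box or anything else on the bench.

Things in the scene. Friction and masses are not known exactly. Their poses are not given: they have to be found in the camera images.
- head: The bench light's moving upper part: sleeve, lamp arm, lamp and black grip, about 0.5 kg. Origin: on the post's axis at mid-grip, 166 above the bench when down. x points level along the lamp arm to the lamp, z up. Slides up the fixed post and turns about it at any height, friction 0.08 N m. Starts down. The arm (13 thick) and its clamp lie 43 to 63 below the origin.
- grip (a point): Middle of the grip, on the post's axis, axes as the head's: grasp here, tool pointing down, pinching along x (either half turn). The grip is 24 wide (y), reaches 38 above and 38 below; its flat back is at x = +16; the grey trigger paddle (16 wide, 48 high) is on the side away from the lamp, its face at x = -23, or -16 squeezed home. Pinch width 39 before, 32 squeezed.
- mast (a joint): How far the head is raised, m: 0 down, first stop 0.055, second stop 0.110, which is also the end of its travel. At each stop a spring catch locks the height unless the trigger is squeezed. With the trigger kept squeezed the head slides freely past the first stop (1 to 2 N of friction besides its weight).
- trigger (a joint): How far the grip's trigger is squeezed in towards the post, m: 0 out, 0.007 fully in (takes 9 N); the catch is clear beyond 0.0045 and springs back in when the trigger is let go.
- lamp (a point): Middle of the round lamp's underside: 170 from the post along the head's x, 80 below the head's origin (86 above the bench when down). The lamp is an aluminium bell 92 across and 55 high, a white lens below.
- stand: The light's heavy dark iron foot, fixed to the bench, 140 across and 14 high, with the upright grooved steel post, 20 thick, reaching 190 high. Origin: under the post, on the bench.
- box: Small open wooden box, 110 (its x) x 90 (y) x 70 high, glued up in two steel bar clamps across its y; the clamps reach 122 high, so the lowered lamp cannot pass over, and their wooden handles stick out to 130 on its -y side (jaws to 60 on +y). Loose, 0.85 kg. Origin: middle of its underside. It stands 155 to 190 from the post, so the lamp can be swung over it.
- glue: Bystander, to be left alone: yellowish glue squeeze bottle, 48 across, 118 high, standing.
- plane: Bystander, to be left alone: steel block plane, 150 x 46 x 58, on its sole.
- sander: Bystander, to be left alone: cork sanding block, 110 x 62 x 34.
- mallet: Bystander, to be left alone: wooden mallet on its side, head 85 x 120 x 62, handle 240 long towards its -x.
- chisel: Bystander, to be left alone: bench chisel with a wooden handle, 290 long along its x, lying.
- jar: Bystander, to be left alone: glass jar, 72 across, 85 high, with glue brushes up to 180 high.
- tape: Bystander, to be left alone: black tape measure, 70 x 34 x 60.

How it is judged:
On the way, in this order (a step that is already met when the one before it is completed fails the run):
1. the grip's trigger is squeezed in by the fingers while the lamp is still down (value of joint trigger above 0.0055 m and value of joint mast below 0.01 m and contact force between the fingers and head above 3 N), for 0.1 s.
2. the lamp is up at the second stop, held, and not yet over the box (value of joint mast above 0.105 m and horizontal distance between lamp and box above 0.06 m and contact force between the fingers and head above 3 N), for 0.1 s.
At the end, for the whole second after the job is handed in: Fingers hold the head at the second stop (at least 105 of 110 mm up), trigger in at least 5.5 mm so the catch is clear and the arm carries it; lamp middle within 35 mm (seen from above) of the box middle; head still; box upright, within 10 mm of its place (value of joint mast above 0.105 m and value of joint trigger above 0.0055 m and contact force between the fingers and head above 3 N and horizontal distance between lamp and box below 0.035 m and linear speed of head below 0.02 m/s and distance of box from where it was at the start of the episode below 0.01 m and angle between box's own z axis and vertical below 0.05 rad); the arm keeps its last pose, push and grip.
It fails at once if the glued-up box was pushed (distance of box from where it was at the start of the episode above 0.01 m).
It fails at once if something else on the bench was disturbed (distance of any of glue, plane, sander, mallet, chisel, jar, tape from where it was at the start of the episode above 0.02 m).
It also fails if it takes over 35 s, if anything falls off the work surface, if the arm or the gripper's body presses on something with over 40 N, if the wrist force passes 120 N, or if a joint passes its speed limit or range.

## Working session

There is one attempt and no reset: what is moved stays moved. The work goes in short steps, Python scripts to look and compute and a shell command to move; the robot and the scene stay as the last step left them, time stands still between calls to the robot, and variables do not carry over. Pictures are saved under pics/ and viewed, at most 10 in all, crops included, and the job is handed in when it is done.

```bash
mkdir -p pics; python3 - <<'E'
from cell import observe,cams,robot,models
import cv2,numpy as np
s=observe();print(s['time'],s['tool_pos'],s['tool_rot'],s['opening'])
for c in ['scene','top']:
    im=cams.read_camera(c);cv2.imwrite(f'pics/{c}0.png',im[...,::-1])
    print(c,cams.camera_model(c)['pose'][:3].round(3) if hasattr(cams.camera_model(c)['pose'],'round') else cams.camera_model(c)['pose'])
    for t in ['grip','lamp','stand','box','head','glue','jar','mallet','plane']:
        print(t,[(np.round(d['position'],3).tolist(),round(d['confidence'],2)) for d in models.pinpoint(t,c)[:2]])
print(observe()['time'])
E
```

```text
0.0 [0.15284675 0.50185252 0.24484707] [-3.14005682e+00 -2.12356730e-04  2.84580502e+00] 0.09142689923530731
scene [[ 7.430e-01  5.690e-01 -3.530e-01  1.109e+00]
 [ 6.700e-01 -6.320e-01  3.900e-01 -6.230e-01]
 [-1.000e-03 -5.260e-01 -8.500e-01  1.389e+00]]
grip [([0.541, 0.019, 0.166], 0.69)]
lamp [([0.696, 0.092, 0.084], 0.87)]
stand [([0.541, 0.017, 0.002], 0.94)]
box [([0.679, -0.092, -0.001], 0.55)]
head [([0.545, 0.014, 0.165], 0.58)]
glue [([0.453, -0.12, -0.0], 0.92)]
jar [([0.6, 0.468, 0.001], 0.69), ([0.596, 0.137, -0.002], 0.68)]
mallet [([0.541, -0.51, 0.004], 0.96)]
plane [([0.596, 0.14, 0.003], 0.76)]
top [[ 0.023 -0.997  0.077  0.498]
 [-1.    -0.022  0.012 -0.041]
 [-0.01  -0.078 -0.997  1.388]]
grip [([0.544, 0.013, 0.163], 0.71)]
lamp [([0.694, 0.093, 0.088], 0.58)]
stand [([0.547, 0.015, -0.004], 0.73)]
box [([0.682, -0.088, 0.005], 0.77)]
head [([0.544, 0.017, 0.165], 0.91), ([0.545, 0.017, 0.162], 0.65)]
glue [([0.452, -0.115, -0.001], 0.44)]
jar [([0.603, 0.472, 0.005], 0.71), ([0.545, 0.016, 0.16], 0.45)]
mallet []
plane [([0.6, 0.14, 0.001], 0.71)]
1.0
```

View pics/scene0.png

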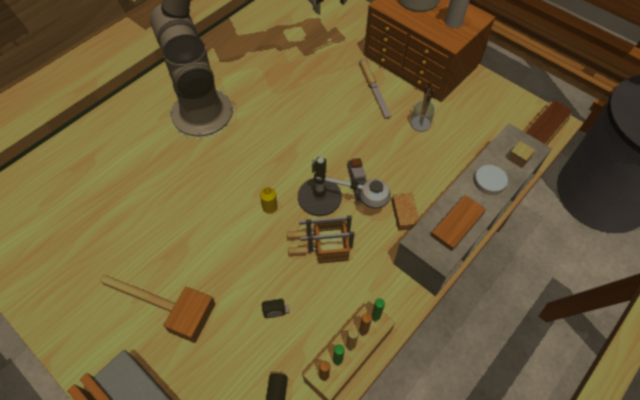

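View pics/top0.png

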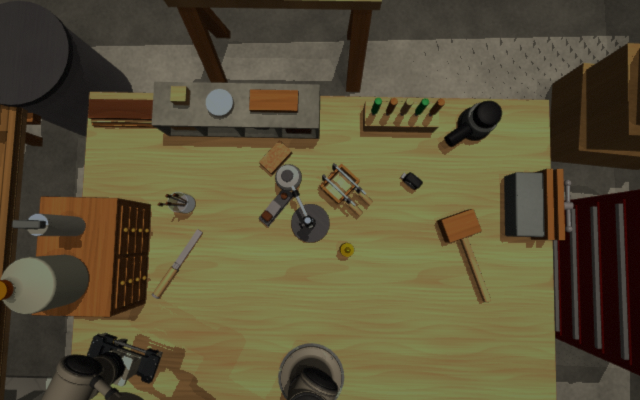

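The lamp grip is at about (0.544, 0.016) and the arm points at roughly 27°. The box is at about (0.68, -0.09), around -38° from the post. I'm moving close before measuring more finely.

```bash
python3 -m jog '[[[-0.95,-0.65,-0.12],0.258,0],[[-0.95,-0.65,-0.12],0.258,0],[[-0.95,-0.65,-0.12],0.258,0],[[-0.95,-0.65,-0.12],0.258,0],[[-0.95,-0.65,-0.12],0.258,0],[[-0.95,-0.65,-0.12],0.258,0],[[-0.95,-0.65,-0.12],0.258,0],[[-0.95,-0.65,-0.12],0.258,0],[[-0.95,-0.65,-0.12],0.258,0],[[-0.95,-0.65,-0.12],0.258,0],[[-0.95,-0.65,-0.12],0.258,0]]'
cat > h.py <<'E'
from cell import observe,cams,robot,models
import numpy as np,cv2
from scipy.spatial.transform import Rotation as R
def look(cs,ts):
    for c in cs:
        cams.read_camera(c)
        for t in ts: print(c,t,[(np.round(d['position'],4).tolist(),round(d['confidence'],2)) for d in models.pinpoint(t,c)[:2]])
def togo(p,yaw):
    s=observe();r=R.from_euler('xyz',s['tool_rot'])
    print('t',s['time'],s['tool_pos'].round(4),s['tool_rot'].round(4),'open',s['opening'],s['grip_force'],np.round(s['contact_force'],2))
    d=r.inv().apply(np.array(p)-s['tool_pos'])/0.4
    dy=(yaw-s['tool_rot'][2]+np.pi)%(2*np.pi)-np.pi
    print('shares',d.round(4),'turn',round(-dy/np.pi,4))
E
python3 - <<'E'
from h import *
im=cams.read_camera('wrist');cv2.imwrite('pics/w1.png',im[...,::-1])
m=cams.camera_model('wrist');print(np.round(m['pose'],3))
look(['wrist'],['grip','lamp','stand','box'])
togo([.544,.016,.25],np.radians(116.7))
E
```

```text
time: 2.38
tool_pos: [0.44, 0.1437, 0.2935]
tool_rot: [-3.142, -0.0, 2.037]
contact_force: [-0.2, 0.3, -0.9]
opening: 0.0916
grip_force: 0.0
[[ 0.893  0.433  0.122  0.408]
 [ 0.449 -0.861 -0.24   0.207]
 [ 0.001  0.269 -0.963  0.432]
 [ 0.     0.     0.     1.   ]]
wrist grip []
wrist lamp []
wrist stand [([0.5438, 0.017, 0.0061], 0.84)]
wrist box []
t 2.675 [0.4405 0.1431 0.2936] [ 3.1414e+00 -1.0000e-04  2.0360e+00] open 0.09199832305477286 0.0 [-0.41 -0.4  -0.22]
shares [-0.4001  0.0886  0.1089] turn -0.0002
```

View pics/w1.png

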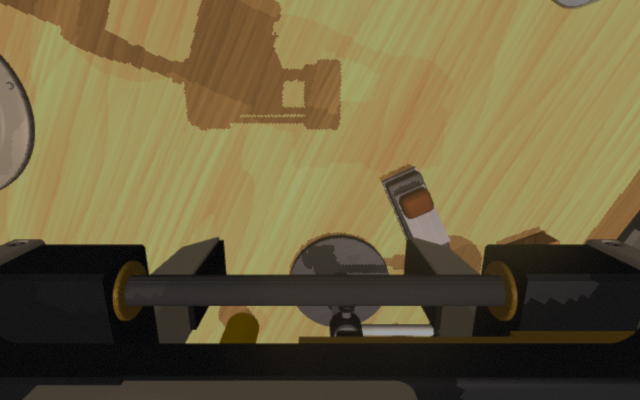

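The wrist view shows the foot at pixel (340,280) and the grip just behind the gripper bar at (346,320). The lamp arm runs nearly level in the image, so it is parallel to the jaw axis (about 27°). I'll move past the grip so the camera looks straight at it.

```bash
python3 -m jog '[[[-0.6,0.09,-0.1],0,0],[[-0.6,0.09,-0.1],0,0],[[-0.6,0.09,-0.1],0,0],[[-0.6,0.09,-0.1],0,0],[[-0.6,0.09,-0.1],0,0],[[-0.6,0.09,-0.1],0,0]]'
python3 - <<'E'
from h import *
im=cams.read_camera('wrist');cv2.imwrite('pics/w2.png',im[...,::-1])
m=cams.camera_model('wrist');print(np.round(m['pose'],4),m['camera_matrix'])
look(['wrist','top','scene'],['grip','lamp','stand','box'])
togo([.544,.016,.25],np.radians(116.7))
E
```

```text
time: 3.42
tool_pos: [0.58, -0.0553, 0.333]
tool_rot: [-3.141, -0.001, 2.035]
contact_force: [-0.0, 0.4, -0.3]
opening: 0.0919
grip_force: 0.0
[[ 8.938e-01  4.320e-01  1.206e-01  5.482e-01]
 [ 4.485e-01 -8.611e-01 -2.394e-01  8.800e-03]
 [ 4.000e-04  2.681e-01 -9.634e-01  4.719e-01]
 [ 0.000e+00  0.000e+00  0.000e+00  1.000e+00]] [[335.70617455   0.         314.62642144]
 [  0.         335.70617455 203.62738654]
 [  0.           0.           1.        ]]
wrist grip [([0.5405, 0.0134, 0.1665], 0.93), ([0.5438, 0.0159, 0.0025], 0.22)]
wrist lamp []
wrist stand [([0.5421, 0.0156, 0.0047], 0.8)]
wrist box [([0.679, -0.0862, -0.0017], 0.66)]
top grip [([0.5437, 0.0154, 0.1638], 0.85)]
top lamp []
top stand [([0.5506, 0.0168, -0.0016], 0.62)]
top box [([0.6797, -0.0886, 0.0034], 0.56)]
scene grip [([0.5449, 0.0172, 0.1658], 0.71)]
scene lamp [([0.6945, 0.0927, 0.0842], 0.79)]
scene stand [([0.5407, 0.0164, -0.0], 0.71), ([0.5468, 0.0167, 0.165], 0.32)]
scene box [([0.6819, -0.0911, 0.0002], 0.57), ([0.6948, 0.0922, 0.084], 0.27)]
t 4.225 [ 0.5804 -0.0557  0.3335] [ 3.1415e+00 -1.0000e-04  2.0352e+00] open 0.09169487248090244 0.0 [-0.04 -0.61 -0.43]
shares [ 0.2011 -0.0011  0.2087] turn -0.0005
```

View pics/w2.png

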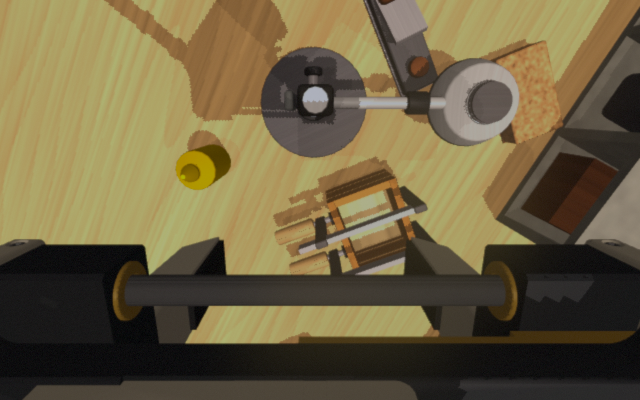

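Viewed from above, the post top is at (315,99), the lamp cap at (490,101) and the grip body is the dark square round the post. The box centre is near (368,225). Next I back-project these pixels.

```bash
python3 - <<'E'
from h import *
m=cams.camera_model('wrist');K=m['camera_matrix'];P=np.array(m['pose'])
def bp(u,v,z):
    d=P[:3,:3]@np.linalg.solve(K,[u,v,1]);return P[:3,3]+d*(z-P[2,3])/d[2]
a=bp(315,99,.19);print('post',a)
for z in(.141,.15,.16):
    l=bp(490,101,z);print('lamp',l,np.linalg.norm((l-a)[:2]),np.degrees(np.arctan2(*(l-a)[1::-1])))
for u in(340,410): 
    l=bp(u,102,.113);print(l,np.degrees(np.arctan2(*(l-a)[1::-1])))
im=cv2.imread('pics/w2.png')[40:170,240:400];cv2.imwrite('pics/c2.png',cv2.resize(im,None,fx=4.5,fy=4.5,interpolation=2))
E
```

```text
post [0.54551576 0.01567694 0.19      ]
lamp [0.69341652 0.08935806 0.141     ] 0.16523783548503307 26.481540940698547
lamp [0.68948408 0.08714316 0.15      ] 0.16073051645930997 26.399912777476594
lamp [0.6851147  0.08468217 0.16      ] 0.15572279021176916 26.303672937389305
[0.56882471 0.02663918 0.113     ] 25.187669603955303
[0.63292555 0.05873684 0.113     ] 26.225825055126098
```

View pics/c2.png

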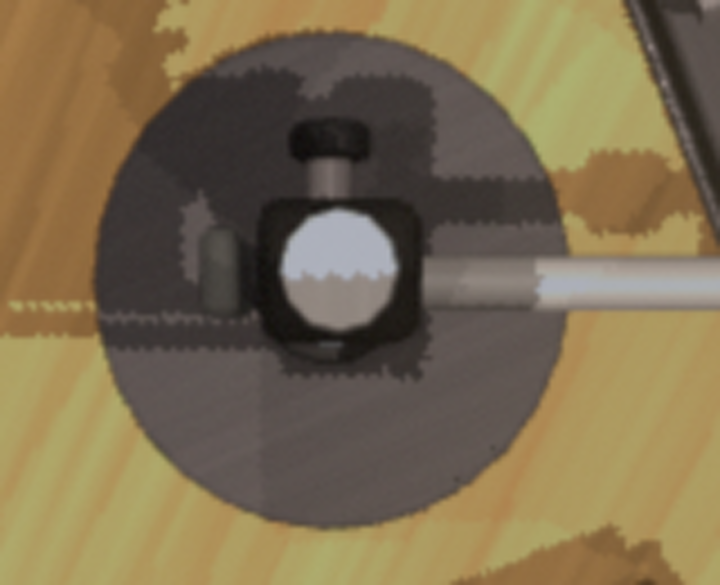

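```bash
python3 -m jog '[[[0.2,0,0.1],0,0],[[0.2,0,0.1],0,0],[[0.2,0,0.2],0,0],[[0.2,0,0.27],0,0],[[0.2,0,0.34],0,0],[[0.2,0,0.4],0,0],[[0.2,0,0.414],0,0],[[0.2,0,0.414],0,0]]' 30
python3 - <<'E'
from h import *
look(['top','scene'],['grip','box'])
togo([.5447,.0159,.168],np.radians(116.6))
E
```

```text
time: 5.22
tool_pos: [0.5448, 0.0158, 0.1683]
tool_rot: [3.141, 0.0, 2.035]
contact_force: [0.5, -0.2, -0.4]
opening: 0.0918
grip_force: 0.0
top grip []
top box [([0.6807, -0.0873, 0.0008], 0.92)]
scene grip [([0.5421, 0.0179, 0.166], 0.94)]
scene box [([0.4534, -0.119, 0.0007], 0.68), ([0.6837, -0.0906, -0.0006], 0.67)]
t 5.525 [0.5449 0.0158 0.1687] [3.1403e+00 7.0000e-04 2.0353e+00] open 0.09203736492550924 0.0 [-0.27 -0.07  0.75]
shares [ 0.0004 -0.0004  0.0017] turn 0.0001
```

```bash
python3 -m jog '[[[0,0,0],0,1],[[0,0,0],0,1],[[0,0,0],0,1],[[0,0,0],0,1],[[0,0,0],0,1],[[0,0,0],0,1],[[0,0,0],0,1],[[0,0,0],0,1]]' 30
```

```text
time: 6.52
tool_pos: [0.544, 0.0156, 0.1678]
tool_rot: [-3.14, -0.0, 2.035]
contact_force: [-4.5, -1.9, 3.3]
opening: 0.0319
grip_force: 30.0
```

The trigger is fully in at 32 mm opening with 30 N grip. Now lifting.

```bash
python3 -m jog '[[[0,0,-0.02],0,1],[[0,0,-0.05],0,1],[[0,0,-0.08],0,1],[[0,0,-0.11],0,1],[[0,0,-0.14],0,1],[[0,0,-0.17],0,1],[[0,0,-0.2],0,1],[[0,0,-0.23],0,1],[[0,0,-0.255],0,1],[[0,0,-0.27],0,1],[[0,0,-0.27],0,1],[[0,0,-0.27],0,1]]' 30
python3 - <<'E'
from h import *
im=cams.read_camera('scene');cv2.imwrite('pics/s3.png',cv2.resize(im[130:270,250:420],None,fx=4,fy=4)[...,::-1])
look(['scene','top'],['grip','lamp','box'])
togo([.5445,.0159,.278],np.radians(116.6))
E
```

```text
time: 8.02
tool_pos: [0.5441, 0.0158, 0.277]
tool_rot: [-3.141, 0.0, 2.035]
contact_force: [-5.1, -2.8, -4.5]
opening: 0.0318
grip_force: 30.0
scene grip [([0.5429, 0.0178, 0.275], 0.68)]
scene lamp []
scene box [([0.6812, -0.0934, -0.0017], 0.94)]
top grip [([0.5994, 0.1396, 0.0024], 0.75)]
top lamp [([0.6939, 0.0922, 0.1991], 0.78), ([0.4502, -0.1162, -0.0031], 0.62)]
top box [([0.6811, -0.0897, 0.0037], 0.89)]
t 8.475 [0.5441 0.0158 0.2769] [-3.1413e+00  1.0000e-04  2.0354e+00] open 0.03188212756197739 29.975304901599884 [-4.55 -3.34 -4.32]
shares [-0.0002  0.001  -0.0027] turn 0.0001
```

View pics/s3.png

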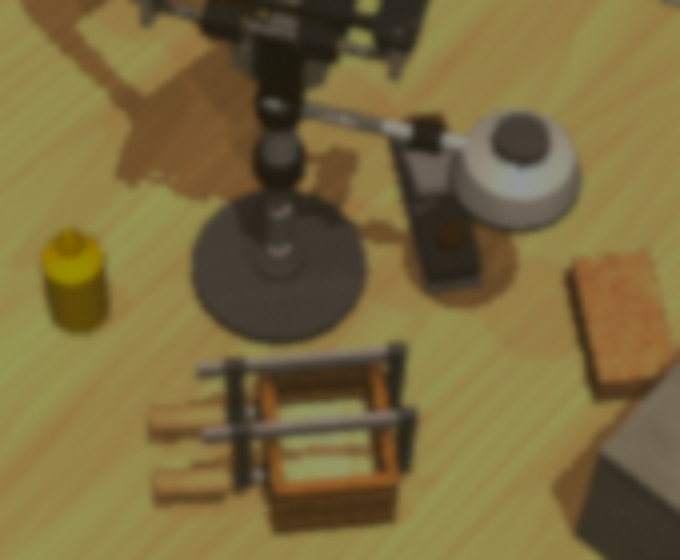

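The head is carried, about 109 mm up, with the lamp clear of the box. The lamp is at crop (520,160) and the box at (330,430). Now swinging by 64° towards the box.

```bash
python3 -m jog '[[[0,0,-0.002],0.015,1],[[0,0,-0.002],0.045,1],[[0,0,-0.002],0.08,1],[[0,0,-0.002],0.115,1],[[0,0,-0.002],0.15,1],[[0,0,-0.002],0.185,1],[[0,0,-0.002],0.22,1],[[0,0,-0.002],0.255,1],[[0,0,-0.002],0.29,1],[[0,0,-0.002],0.32,1],[[0,0,-0.002],0.345,1],[[0,0,-0.002],0.357,1]]' 30
python3 -m jog '[[[0,0,0],0,1],[[0,0,0],0,1],[[0,0,0],0,1]]' 30
python3 - <<'E'
from h import *
im=cams.read_camera('top');cv2.imwrite('pics/t4.png',cv2.resize(im[120:270,240:420],None,fx=4,fy=4)[...,::-1])
look(['scene','top'],['grip','lamp','box'])
togo([.5445,.0159,.278],np.radians(52.3))
E
```

```text
time: 9.98
tool_pos: [0.5438, 0.0159, 0.2775]
tool_rot: [-3.141, 0.001, 0.912]
contact_force: [-5.5, -2.9, -4.8]
opening: 0.0317
grip_force: 30.0
time: 10.35
tool_pos: [0.5439, 0.0159, 0.2774]
tool_rot: [-3.141, 0.0, 0.913]
contact_force: [-5.1, -3.5, -5.7]
opening: 0.0317
grip_force: 30.0
scene grip []
scene lamp [([0.68, -0.0872, 0.1933], 0.8)]
scene box [([0.6843, -0.091, 0.0005], 0.72), ([0.4147, 0.4694, 0.0012], 0.72)]
top grip []
top lamp [([0.6769, -0.0903, 0.1971], 0.55)]
top box [([0.6832, -0.0866, 0.0022], 0.88), ([0.6756, -0.0884, 0.198], 0.61)]
t 10.8 [0.5438 0.0158 0.2774] [-3.1405e+00  5.0000e-04  9.1340e-01] open 0.03201905566981829 29.972958862781525 [-5.52 -3.25 -4.82]
shares [ 0.0011  0.0012 -0.0015] turn 0.0002
```

View pics/t4.png

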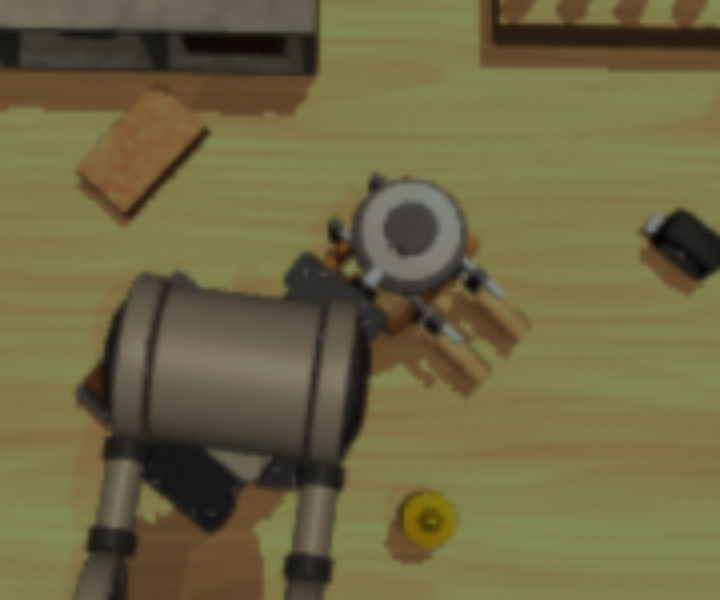

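The lamp, at crop (410,230), hangs over the middle of the box, with the two estimates within about 5 mm of each other. The height and squeeze are holding, so I'm handing in.

```bash
python3 -c "
from cell import robot
print(robot.hand_in())"
```

```text
the job is handed in; nothing more can be done
None
```

I handed the job in with the lamp at the second stop, about 109 mm up, and hanging within about 5 mm of the box middle; the trigger is still fully squeezed, and I saw no sign that the box or anything else moved.

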